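# Slide a thin shim plate out over the lip of its holder, pinch it and lay it in the tray

### The job

Get the thin aluminium shim plate out of the blue holder and lay it flat in the steel tray. It lies flush in its channel, its rear end under a spring clip, so it cannot be gripped there: press on its bare top, by feel and never with more than 15 N, and slide it out of the open end until about a third of it overhangs, still lying level on the holder; then pinch the overhanging end by its two long edges, lift it out and set it down gently in the tray. Do not push hard on the holder, do not drop the plate, and leave the tray, the tin and the brass weight where they stand.

Things in the scene. Friction and masses are not known exactly. Their poses are not given: they have to be found in the camera images.
- holder: Blue block 150 mm (its x) by 84 mm (its y), 50 mm high, screwed down. Origin at the centre of its underside. Channel along x in its top, 53 mm wide, 4 mm deep, open at -x (towards the robot), closed at +x by a 14 mm wall, rails flush with the plate. A steel spring clip on that wall reaches 30 mm over the plate (34 mm wide, 8 mm high; post 14 mm) and holds its rear down with about 6 N.
- lip (a point): Point in the middle of the holder's open (-x) end, at the height of its top (50 mm above the worktop). Axes as the holder's. The plate slides out over this edge, in the holder's -x direction.
- shim: Aluminium plate 120 mm (x) by 48 mm (y), 4 mm thick, 70 g, loose; origin at the centre of its underside. Starts in the channel, parallel to it, front end 9 to 15 mm behind the lip, 2.5 mm play at each side. Slippery (friction about 0.12): about 10 N on top of its middle drags it from under the clip, 5 N lets the finger slip; over 15 N is too hard. Tips off at 60 mm overhang.
- tray: Grey steel tray, 222 mm (its x) by 322 mm (its y), walls 2 mm thick and 40 mm high, floor 2 mm thick, 0.6 kg, loose. Origin at the centre of its underside. It stands on the worktop on the other side from the holder (the two may change sides). Keep the arm clear of the tall machine to the robot's right (x 0.4 to 0.85 m, y below -0.5 m).
- tin: Small round aluminium tin with lid, 54 mm across, 30 mm high; origin at the centre of its underside. A bystander.
- weight: Brass weight with a knob, 24 mm across, 34 mm high; origin at the centre of its underside. A bystander.
Not all that is in view belongs to the job. Several things look just like the holder: the one meant starts nearest to the robot's base.

How it is judged:
By the outcome, as a careful person would: the job done as asked, in the order asked, and still so for the second after the job is handed in, with the robot touching nothing.
It also fails if it takes over 72 s, if anything falls off the work surface, if the arm or the gripper's body presses on something with over 40 N, if the wrist force passes 120 N, or if a joint passes its speed limit or range.

### The arm

A 7-joint arm with a two-finger parallel gripper is mounted at the origin on a cart in front of the work surface, level with it; the furniture and walls round the work are solid. World frame = base frame: x ahead of the robot, y to its left, z up, the work surface at z = 0. Lengths are in m, angles in rad, forces in N, time in s.
With the tool pointing down it reaches from about 0.425 to 0.875 m from the base axis. Payload 4.7 kg.
Tool frame: the origin (TCP) lies at the very end of the fingers, on their centre line; the grasp point (between the pads) lies 19 mm behind it (ctrl.grasp_offset is the distance from the TCP to the grasp point, in m); z points along the fingers, y is the direction in which the jaws open and shut (so a half turn about z gives the same grasp; the last joint's range is limited). The gripper opens to 87 mm and grips with 3 to 60 N. Pads are 19 mm wide; open, the fingers measure 117 mm over their backs; the gripper's body (75 mm by 190 mm) begins 51 mm behind the grasp point.
Start: joints at [-1.302, 0.321, -0.07, 1.45, 0.023, 1.371, -0.057], TCP at [0.164, 0.629, 0.223] pointing down, gripper open.
Joint ranges: [-2.86, 2.86], [-0.3, 2.09], [-1.38, 1.24], [0.06, 2.45], [-1.56, 4.7], [0.09, 2.05], [-2.69, 2.69]. Speed limits (rad/s): [2.57, 2.57, 3.14, 3.14, 3.14, 3.14, 3.14].

### API

Orientations are given as a rotation vector (axis times angle).
In Python, from bench import ctrl gives the robot as it stands.
- The arm moves only by the shell command python3 -m creep 'ROWS' [FORCE]. ROWS is JSON, a list that holds one entry, the list of rows, each a list of 7 numbers: the opening, from 0 (shut) to 1 (fully open), then the shift along the tool's x, y, z in mm, then the turn, a rotation vector about the tool's x, y, z in rad. In form: [[[grip, dx, dy, dz, rx, ry, rz], ...]]. A call has 1 to 5 rows; each row is the pose to reach, as a shift and turn from the pose commanded when the call began, along the tool's axes at that moment; what a row does not reach only later rows make up. A row lasts 1/10 s, in which the tool goes at most 50 mm and 8.59 degrees, less where a joint would pass 70% of its speed; a pose out of reach is approached as far as the arm can. A call with a gripper value outside its range is refused whole. The fingers move at their own pace and stop on an object; FORCE is the grip in N (left out, the last holds). Time passes only in rows, so rows that repeat a pose let the fingers close. It gives the time, the measured TCP pose, the force and the opening at its end, in the units of the state.
- ctrl.get_state(): the state, without advancing time (a new reading comes with each control period).
- ctrl.get_image(name): name is "scene" or "top" or "wrist"; returns the picture (400x640x3 uint8, red, green, blue); there is no depth.
- ctrl.camera_params(name): a dict with "K" (3x3 intrinsics, pixels), "pose" (4x4, takes a point from camera to world coordinates). Camera axes: x right, y down, z forward; pixel columns grow to the right and rows downward; lengths in m; the calibration is good to about 2 mm. A picture is of the moment at which its call begins: read the wrist's pose just before it. camera_params takes no time and is no camera call; for the wrist camera it gives the pose at the moment of the call.
- ctrl.close_job(): hands the job in, once; it reports no verdict.
The state is a dict: "time": time; "joint_positions": joint angles; "qd": joint speeds; "joint_torque": joint torques, N m; "position": TCP position; "tool_rot": TCP orientation; "ft_force": force on the tool from outside, world axes, zero at the start; "torque": the same for the moment, N m; "grip_width": opening from 0.0 (shut) to 1.0 (fully open).
Only numpy, scipy, OpenCV 4.12 (cv2) and the standard library are available. Lean on these libraries where they do the work, as an engineer would, in place of code of your own. Each camera call takes 0.05 s, during which the arm holds its last target. There are 200 camera calls.

## Working session

There is one attempt and no reset: what is moved stays moved. The work goes in short steps, Python scripts to look and compute and a shell command to move; the robot and the scene stay as the last step left them, time stands still between calls to the robot, and variables do not carry over. Pictures are saved under pics/ and viewed, about 8 in all and at most 12, crops included, and the job is handed in when it is done.

```bash
ls; mkdir -p pics; python3 - <<'E'
from bench import ctrl
import cv2,numpy as np
s=ctrl.get_state(); print({k:np.round(v,3).tolist() for k,v in s.items()})
for n in ("scene","top"):
    im=ctrl.get_image(n); cv2.imwrite(f"pics/{n}0.png",cv2.cvtColor(im,cv2.COLOR_RGB2BGR))
    p=ctrl.camera_params(n); print(n,np.round(p["K"],1).tolist(),np.round(p["pose"],3).tolist())
a=cv2.imread("pics/scene0.png");b=cv2.imread("pics/top0.png")
E
```

```text
pics
{'time': 0.0, 'joint_positions': [-1.302, 0.322, -0.07, 1.452, 0.023, 1.371, -0.057], 'qd': [-0.001, 0.0, 0.002, -0.0, 0.001, -0.0, -0.0], 'joint_torque': [0.001, -49.129, -0.403, -31.252, -0.064, 0.044, 0.0], 'position': [0.164, 0.628, 0.221], 'tool_rot': [-0.399, -3.116, 0.003], 'ft_force': [-0.73, 0.375, 0.436], 'torque': [0.039, -0.049, 0.022], 'grip_width': 1.0}
scene [[424.6, 0.0, 322.3], [0.0, 424.6, 197.2], [0.0, 0.0, 1.0]] [[0.859, -0.395, 0.325, 0.118], [-0.511, -0.641, 0.572, -0.647], [-0.018, -0.658, -0.753, 1.043], [0.0, 0.0, 0.0, 1.0]]
top [[475.0, 0.0, 319.9], [0.0, 475.0, 203.5], [0.0, 0.0, 1.0]] [[0.008, -0.985, 0.17, 0.31], [-1.0, -0.004, 0.022, 0.08], [-0.021, -0.171, -0.985, 1.297], [0.0, 0.0, 0.0, 1.0]]
```

View pics/top0.png

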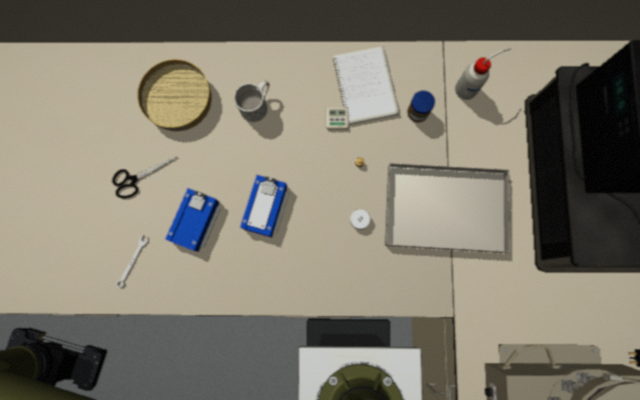

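View pics/scene0.png

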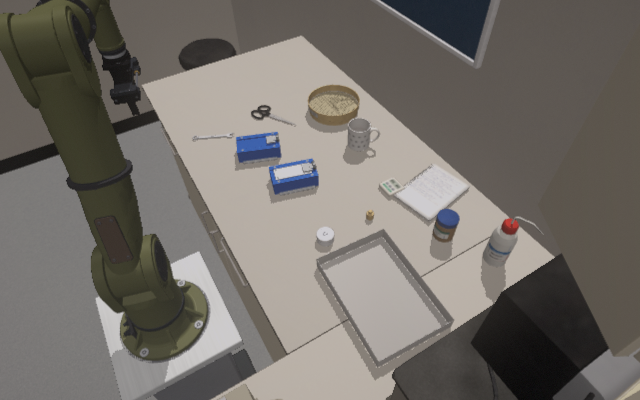

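The top view shows two blue holders at about (192,219), empty or with nothing light in it, and (264,206), with the light plate. The second is nearer the base. The tray is at (448,208), the tin at (360,219) and the weight at (360,161). The scene view agrees with this.

```bash
cat > h.py <<'E'
from bench import ctrl
import cv2,numpy as np
from scipy.spatial.transform import Rotation as Ro
def cast(n,uv,z,p=None):
    p=p or ctrl.camera_params(n); uv=np.atleast_2d(uv).astype(float)
    d=np.c_[uv,np.ones(len(uv))]@np.linalg.inv(p["K"]).T@p["pose"][:3,:3].T
    o=p["pose"][:3,3]; return o+d*((z-o[2])/d[:,2])[:,None]
def proj(n,P,p=None):
    p=p or ctrl.camera_params(n); T=p["pose"]; c=(np.atleast_2d(P)-T[:3,3])@T[:3,:3]
    q=c@np.array(p["K"]).T; return q[:,:2]/q[:,2:]
def pic(n,f=None):
    p=ctrl.camera_params(n); im=cv2.cvtColor(ctrl.get_image(n),cv2.COLOR_RGB2BGR)
    if f: cv2.imwrite("pics/"+f,im)
    return im,p
def to_tool(target,yaw_y=None):
    """shift (mm, tool axes) and turn rotvec to put TCP at target, pointing down, tool y along angle yaw_y"""
    s=ctrl.get_state(); R=Ro.from_rotvec(s["tool_rot"])
    d=R.inv().apply(np.array(target)-s["position"])*1000
    rv=None
    if yaw_y is not None:
        y=np.array([np.cos(yaw_y),np.sin(yaw_y),0]); z=np.array([0,0,-1.]); x=np.cross(y,z)
        rv=(R.inv()*Ro.from_matrix(np.c_[x,y,z])).as_rotvec().round(4)
    return d.round(1),rv
E
python3 - <<'E'
from h import *
b=cv2.imread("pics/top0.png"); hsv=cv2.cvtColor(b,cv2.COLOR_BGR2HSV)
m=cv2.inRange(hsv,(105,120,60),(130,255,255)); m=cv2.morphologyEx(m,cv2.MORPH_CLOSE,np.ones((5,5)))
for c in cv2.findContours(m,cv2.RETR_EXTERNAL,cv2.CHAIN_APPROX_SIMPLE)[0]:
    if cv2.contourArea(c)<400: continue
    r=cv2.minAreaRect(c); q=cast("top",cv2.boxPoints(r),0.05)
    print("blue",np.round(r[0]),q[:,:2].round(3).tolist(),q.mean(0).round(3),np.linalg.norm(q-np.roll(q,1,0),axis=1).round(3))
# plate
m=cv2.inRange(hsv,(0,0,170),(180,60,255)); sub=np.zeros_like(m); sub[170:245,235:295]=m[170:245,235:295]
x=np.zeros_like(m); hull=cv2.boxPoints(((264,206),(28,58),15)).astype(int); cv2.fillPoly(x,[hull],255)
c=max(cv2.findContours(sub&x,cv2.RETR_EXTERNAL,cv2.CHAIN_APPROX_SIMPLE)[0],key=cv2.contourArea)
r=cv2.minAreaRect(c); q=cast("top",cv2.boxPoints(r),0.05); print("plate",q[:,:2].round(3).tolist(),np.linalg.norm(q-np.roll(q,1,0),axis=1).round(3))
# tray corners (outer, rim)
print("tray",cast("top",[(389,164),(509,170),(509,257),(386,250)],0.04).round(3).tolist())
print("tin",cast("top",[(360,217)],0.03).round(3),"weight",cast("top",[(360,160)],0.03).round(3))
E
python3 -c "
import cv2;b=cv2.imread('pics/top0.png')[160:260,150:300];cv2.imwrite('pics/c.png',cv2.resize(b,None,fx=5,fy=5,interpolation=2))"
```

```text
blue [191. 219.] [[0.428, 0.517], [0.569, 0.466], [0.535, 0.386], [0.396, 0.438]] [0.482 0.452 0.05 ] [0.085 0.149 0.086 0.148]
blue [263. 205.] [[0.46, 0.32], [0.605, 0.281], [0.58, 0.197], [0.435, 0.238]] [0.52  0.259 0.05 ] [0.086 0.151 0.087 0.15 ]
plate [[0.47, 0.3], [0.584, 0.269], [0.569, 0.223], [0.456, 0.255]] [0.047 0.118 0.048 0.118]
tray [[0.637, -0.079, 0.04], [0.621, -0.401, 0.04], [0.387, -0.387, 0.04], [0.403, -0.067, 0.04]]
tin [[0.492 0.    0.03 ]] weight [[ 0.65  -0.001  0.03 ]]
```

View pics/c.png

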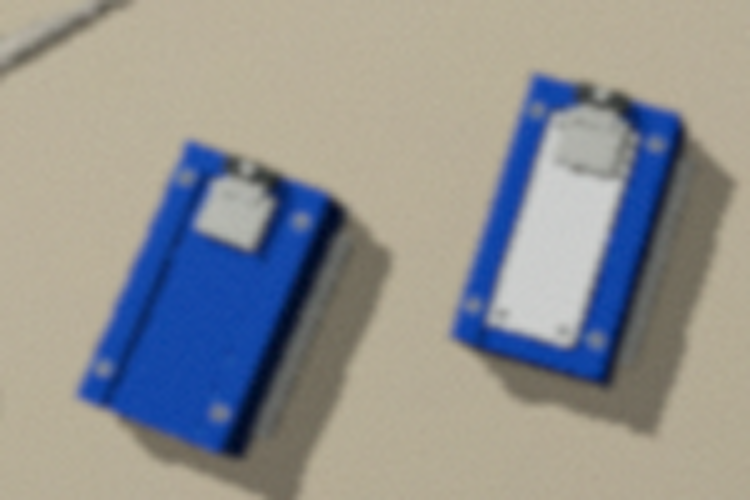

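Two holders: the nearer one, at (0.520, 0.259), has the plate, with axis yaw about -15°. The plate measures 118x48 mm, which agrees. The farther one shows an empty blue channel. The tool is already almost aligned: its +x is the slide direction.

```bash
python3 - <<'E'
from h import *
print(to_tool([0.50,0.265,0.2],np.radians(75)))
E
```

```text
(array([-417. , -267. ,   22.1]), array([-0.0017,  0.0001,  0.007 ]))
```

```bash
python3 -m creep '[[[0,-50,-30,0,0,0,0],[0,-90,-60,0,0,0,0],[0,-130,-90,0,0,0,0],[0,-170,-115,0,0,0,0],[0,-210,-135,0,0,0,0]]]' 30; python3 -m creep '[[[0,-45,-25,5,0,0,0],[0,-90,-55,10,0,0,0],[0,-130,-80,15,0,0,0],[0,-170,-105,20,0,0,0],[0,-207,-132,22,0,0,0]]]'; python3 -m creep '[[[0,0,0,0,0,0,0.007],[0,0,0,0,0,0,0.007],[0,0,0,0,0,0,0.007]]]'
python3 - <<'E'
from h import *
im,p=pic("wrist","w1.png"); s=ctrl.get_state(); print(s["position"],s["tool_rot"],s["ft_force"]); print(p["pose"].round(3).tolist(),p["K"])
E
```

```text
time: 0.6
position: [0.3336, 0.4435, 0.2224]
tool_rot: [-0.398, -3.116, 0.0]
ft_force: [0.9, 1.4, 0.0]
grip_width: 0.629
time: 1.1
position: [0.501, 0.2634, 0.1997]
tool_rot: [-0.4, -3.115, 0.001]
ft_force: [0.4, 1.1, -0.4]
grip_width: 0.171
time: 1.4
position: [0.499, 0.267, 0.2003]
tool_rot: [-0.407, -3.114, -0.001]
ft_force: [0.3, 0.4, -0.4]
grip_width: 0.011
[0.49881729 0.26742982 0.20041248] [-4.05065500e-01 -3.11462464e+00 -8.29332456e-04] [-0.79030207  0.10657221 -0.32960748]
[[0.256, 0.938, 0.233, 0.436], [0.967, -0.248, -0.061, 0.284], [0.0, 0.241, -0.97, 0.362], [0.0, 0.0, 0.0, 1.0]] [[301.06293584   0.         321.10909157]
 [  0.         301.06293584 198.18051735]
 [  0.           0.           1.        ]]
```

View pics/w1.png

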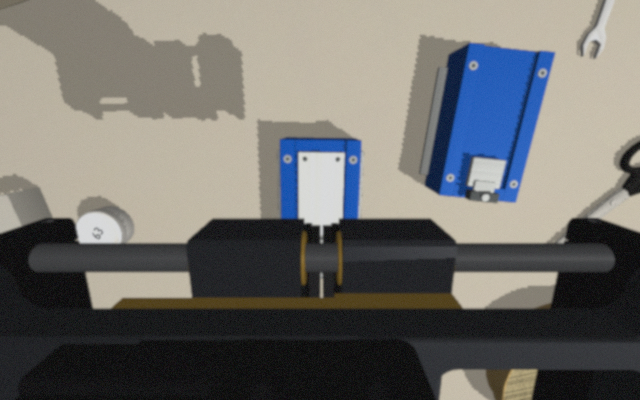

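The wrist view shows the open end of the holder. Its lip edge is at v≈139, u 281–361, and the plate front is at v≈152, u 299–344. The fingers cover the rest. I'll measure this edge now.

```bash
cat > meas.py <<'E'
from h import *
def meas(f,box):
    im=cv2.imread(f) if isinstance(f,str) else f
    hsv=cv2.cvtColor(im,cv2.COLOR_BGR2HSV); x0,y0,x1,y1=box
    B=cv2.inRange(hsv,(105,130,60),(130,255,255)); W=cv2.inRange(hsv,(0,0,185),(180,50,255))
    return B[y0:y1,x0:x1],W[y0:y1,x0:x1]
E
python3 - <<'E'
from meas import *
x0,y0=250,125; B,W=meas("pics/w1.png",(x0,y0,390,218))
p=ctrl.camera_params("wrist")
for nm,M in (("blue",B),("white",W)):
    c=max(cv2.findContours(M,cv2.RETR_EXTERNAL,cv2.CHAIN_APPROX_NONE)[0],key=cv2.contourArea)[:,0]+[x0,y0]
    top=c[:,1].min(); w=[(r,c[c[:,1]==r][:,0].min(),c[c[:,1]==r][:,0].max()) for r in (top+1,top+4,160,185,205)]
    print(nm,top,w)
    for r,a,b in w:
        q=cast("wrist",[(a,r),(b+1,r)],0.05,p); print(q[:,:2].round(4).tolist(),np.linalg.norm(q[1]-q[0]).round(4),q.mean(0)[:2].round(4))
    u=np.array([.966,-.259]); print("front along u",cast("wrist",[((w[1][1]+w[1][2])/2,top)],0.05,p)[0,:2]@u)
R=Ro.from_rotvec(ctrl.get_state()["tool_rot"]).as_matrix(); print(R.round(3).tolist())
E
```

```text
blue 138 [(np.int64(139), np.int64(282), np.int64(352)), (np.int64(142), np.int64(280), np.int64(360)), (160, np.int64(280), np.int64(359)), (185, np.int64(281), np.int64(358)), (205, np.int64(281), np.int64(357))]
[[0.4407, 0.2422], [0.4591, 0.3121]] 0.0723 [0.4499 0.2772]
[[0.443, 0.2394], [0.4641, 0.3193]] 0.0827 [0.4536 0.2794]
[[0.4606, 0.2341], [0.4818, 0.3142]] 0.0829 [0.4712 0.2742]
[[0.4862, 0.2276], [0.5072, 0.3073]] 0.0824 [0.4967 0.2674]
[[0.5072, 0.2213], [0.5283, 0.3013]] 0.0827 [0.5178 0.2613]
front along u 0.3618060909761572
white 153 [(np.int64(154), np.int64(299), np.int64(343)), (np.int64(157), np.int64(299), np.int64(343)), (160, np.int64(299), np.int64(343)), (185, np.int64(299), np.int64(342)), (205, np.int64(299), np.int64(341))]
[[0.4597, 0.2548], [0.4715, 0.2997]] 0.0464 [0.4656 0.2772]
[[0.4627, 0.254], [0.4745, 0.2989]] 0.0465 [0.4686 0.2765]
[[0.4657, 0.2531], [0.4775, 0.2982]] 0.0466 [0.4716 0.2757]
[[0.4911, 0.246], [0.5029, 0.2909]] 0.0465 [0.497  0.2684]
[[0.5121, 0.24], [0.5239, 0.2847]] 0.0462 [0.518  0.2623]
front along u 0.37696984546266865
[[-0.967, 0.256, -0.001], [0.256, 0.967, 0.001], [0.001, 0.0, -1.0]]
```

```bash
python3 -m creep '[[[0,-24,0,40,0,0,0],[0,-24,0,80,0,0,0],[0,-24,0,115,0,0,0],[0,-24,0,135,0,0,0],[0,-24,0,142,0,0,0]]]'; python3 -m creep '[[[0,0,0,1,0,0,0],[0,0,0,2,0,0,0],[0,0,0,3,0,0,0],[0,0,0,4,0,0,0]]]'
```

```text
time: 1.95
position: [0.5204, 0.2603, 0.0558]
tool_rot: [-0.404, -3.111, 0.004]
ft_force: [0.7, 0.2, 0.6]
grip_width: 0.002
time: 2.35
position: [0.524, 0.26, 0.0558]
tool_rot: [0.41, 3.113, 0.003]
ft_force: [-0.0, -0.7, -0.6]
grip_width: 0.005
```

```bash
python3 -m creep '[[[0,0,0,1,0,0,0],[0,0,0,2,0,0,0],[0,0,0,2,0,0,0]]]'; python3 -m creep '[[[0,0,0,1,0,0,0],[0,0,0,1,0,0,0]]]'
```

```text
time: 2.65
position: [0.5232, 0.2593, 0.0526]
tool_rot: [0.41, 3.115, 0.0]
ft_force: [-0.9, -0.4, 0.4]
grip_width: 0.004
time: 2.85
position: [0.5231, 0.2593, 0.0514]
tool_rot: [-0.41, -3.115, 0.0]
ft_force: [-0.7, -0.4, 1.2]
grip_width: 0.003
```

```bash
python3 -m creep '[[[0,0,0,0.7,0,0,0],[0,0,0,0.7,0,0,0]]]'; python3 -m creep '[[[0,0,0,0.5,0,0,0],[0,0,0,0.5,0,0,0]]]'
```

```text
time: 3.05
position: [0.5231, 0.2594, 0.0508]
tool_rot: [-0.41, -3.115, 0.0]
ft_force: [0.1, 0.5, -0.6]
grip_width: 0.009
time: 3.25
position: [0.5233, 0.2595, 0.0505]
tool_rot: [0.41, 3.115, 0.0]
ft_force: [-0.2, 0.0, 0.1]
grip_width: 0.006
```

```bash
python3 -m creep '[[[0,0,0,0.5,0,0,0],[0,0,0,0.5,0,0,0]]]'; python3 -m creep '[[[0,0,0,0.3,0,0,0],[0,0,0,0.3,0,0,0]]]'
```

```text
time: 3.45
position: [0.5234, 0.2595, 0.0505]
tool_rot: [0.41, 3.114, 0.001]
ft_force: [-1.6, -1.1, 4.7]
grip_width: 0.007
time: 3.65
position: [0.5236, 0.2597, 0.0505]
tool_rot: [0.41, 3.114, 0.001]
ft_force: [-1.8, -0.9, 6.4]
grip_width: 0.004
```

```bash
python3 -m creep '[[[0,0,0,0.4,0,0,0],[0,0,0,0.4,0,0,0]]]'; python3 -m creep '[[[0,0,0,0.1,0,0,0],[0,0,0,0.1,0,0,0]]]'
```

```text
time: 3.85
position: [0.5239, 0.2598, 0.0505]
tool_rot: [0.41, 3.113, 0.002]
ft_force: [-0.5, -0.4, 8.2]
grip_width: 0.009
time: 4.05
position: [0.5239, 0.2598, 0.0504]
tool_rot: [0.41, 3.114, 0.002]
ft_force: [-2.3, -1.2, 8.5]
grip_width: 0.007
```

```bash
python3 -m creep '[[[0,0,0,0.3,0,0,0],[0,1,0,0.3,0,0,0],[0,2,0,0.3,0,0,0]]]'; python3 -m creep '[[[0,1,0,0,0,0,0],[0,2,0,0,0,0,0],[0,3,0,0,0,0,0]]]'
```

```text
time: 4.35
position: [0.5236, 0.2602, 0.0505]
tool_rot: [0.41, 3.11, 0.003]
ft_force: [3.0, -0.2, 5.9]
grip_width: 0.009
time: 4.65
position: [0.5208, 0.2611, 0.0505]
tool_rot: [0.41, 3.11, 0.004]
ft_force: [1.9, -0.8, 5.1]
grip_width: 0.003
```

```bash
python3 -m creep '[[[0,0,0,0.6,0,0,0],[0,0,0,0.6,0,0,0]]]'; python3 -m creep '[[[0,1,0,0.2,0,0,0],[0,2,0,0.2,0,0,0],[0,3,0,0.2,0,0,0]]]'
```

```text
time: 4.85
position: [0.5207, 0.2612, 0.0504]
tool_rot: [0.41, 3.111, 0.004]
ft_force: [-0.1, -1.4, 10.6]
grip_width: 0.004
time: 5.15
position: [0.5188, 0.262, 0.0505]
tool_rot: [0.41, 3.108, 0.005]
ft_force: [1.6, -0.7, 8.5]
grip_width: 0.005
```

```bash
python3 -m creep '[[[0,1,0,0.3,0,0,0],[0,2,0,0.3,0,0,0],[0,3,0,0.3,0,0,0],[0,4,0,0.3,0,0,0]]]'; python3 -m creep '[[[0,1,0,0.1,0,0,0],[0,2,0,0.1,0,0,0],[0,3,0,0.1,0,0,0],[0,4,0,0.1,0,0,0]]]'
```

```text
time: 5.55
position: [0.5152, 0.2633, 0.0504]
tool_rot: [0.41, 3.108, 0.006]
ft_force: [2.4, -0.2, 9.7]
grip_width: 0.002
time: 5.95
position: [0.5114, 0.2644, 0.0505]
tool_rot: [0.41, 3.108, 0.006]
ft_force: [1.9, -0.8, 9.9]
grip_width: 0.007
```

```bash
python3 - <<'E'
from h import *
im,p=pic("wrist","w2.png"); s=ctrl.get_state(); print(s["position"],s["ft_force"])
from meas import *
x0,y0=230,60; B,W=meas(im,(x0,y0,410,230))
for M in(B,W):
    cs=[c for c in cv2.findContours(M,cv2.RETR_EXTERNAL,cv2.CHAIN_APPROX_NONE)[0] if cv2.contourArea(c)>300]
    for c in cs:
        c=c[:,0]+[x0,y0]; t=c[:,1].min(); r=c[c[:,1]==t+4][:,0]; q=cast("wrist",[(r.min(),t),(r.max()+1,t)],.05,p); print(t,r.min(),r.max(),(q[:,:2]@[.965,-.262]).round(4),np.linalg.norm(q[1]-q[0]).round(4))
E
```

```text
[0.51122859 0.26450069 0.05043614] [ 2.46269521 -0.86926552 10.07638818]
128 240 394 [0.3615 0.3612] 0.0811
137 292 305 [0.366 0.366] 0.0074
60 230 409 [0.3287 0.3283] 0.0893
```

View pics/w2.png

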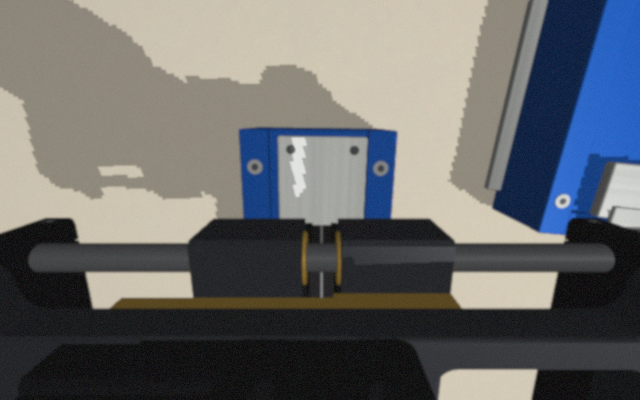

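The plate is moving: its front edge is now at v≈136 and the lip at v≈129. The finger is still centred on it.

```bash
python3 - <<'E'
from h import *
print((cast("wrist",[(318,129),(322,136),(278,136),(368,136)],.05)[:,:2]@[.965,-.262]).round(4))
E
python3 -m creep '[[[0,1,0,0.1,0,0,0],[0,2,0,0.1,0,0,0],[0,3.5,0,0.1,0,0,0],[0,5,0,0.1,0,0,0],[0,6.5,0,0.1,0,0,0]]]'; python3 -m creep '[[[0,1.5,0,0,0,0,0],[0,3,0,0,0,0,0],[0,4.5,0,0,0,0,0],[0,6,0,0,0,0,0],[0,7.5,0,0,0,0,0]]]'
```

```text
[0.3616 0.3652 0.3653 0.3651]
time: 6.5
position: [0.5052, 0.2662, 0.0504]
tool_rot: [0.41, 3.108, 0.007]
ft_force: [2.6, -0.4, 9.6]
grip_width: 0.003
time: 7.0
position: [0.498, 0.2682, 0.0504]
tool_rot: [0.41, 3.108, 0.007]
ft_force: [2.3, -0.5, 10.5]
grip_width: 0.009
```

```bash
python3 -m creep '[[[0,1.5,0,0,0,0,0],[0,3,0,0,0,0,0],[0,4.5,0,0,0,0,0],[0,6,0,0,0,0,0],[0,7.5,0,0,0,0,0]]]'; python3 -m creep '[[[0,1.5,0,-0.1,0,0,0],[0,3,0,-0.1,0,0,0],[0,4.5,0,-0.1,0,0,0],[0,6,0,-0.1,0,0,0],[0,7.5,0,-0.1,0,0,0]]]'
```

```text
time: 7.5
position: [0.4902, 0.2705, 0.0504]
tool_rot: [0.41, 3.109, 0.007]
ft_force: [0.9, 0.2, 10.9]
grip_width: 0.003
time: 8.0
position: [0.4828, 0.2724, 0.0504]
tool_rot: [0.41, 3.109, 0.007]
ft_force: [1.5, -0.7, 10.6]
grip_width: 0.006
```

```bash
python3 - <<'E'
from h import *
im,p=pic("wrist","w3.png"); s=ctrl.get_state(); print(s["position"],s["position"][:2]@[.965,-.262],s["ft_force"])
E
```

```text
[0.48260155 0.27253955 0.05042604] 0.39430513273358986 [-0.88081107 -0.75511106 10.89535225]
```

View pics/w3.png

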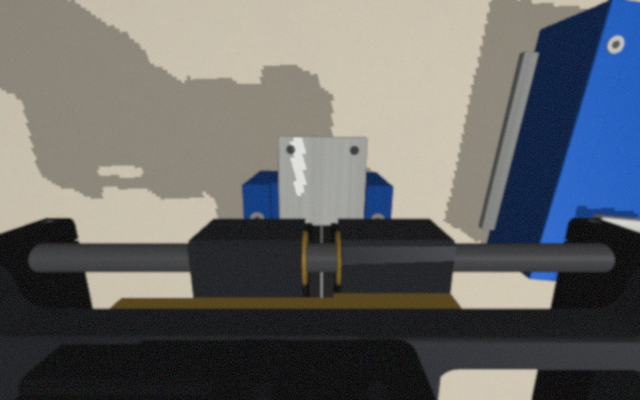

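The plate front is at v≈137, so it is moving with the finger without slip. The overhang is about 26 mm, so about 14 mm to go.

```bash
python3 -m creep '[[[0,1.5,0,0,0,0,0],[0,3,0,0,0,0,0],[0,4.5,0,-0.1,0,0,0],[0,6,0,-0.1,0,0,0],[0,7.5,0,-0.1,0,0,0]]]'; python3 -m creep '[[[0,1.5,0,0,0,0,0],[0,3,0,0,0,0,0],[0,4.5,0,0,0,0,0],[0,6,0,0,0,0,0],[0,6,0,0,0,0,0]]]'
python3 - <<'E'
from h import *
s=ctrl.get_state(); print(s["position"][:2]@[.965,-.262])
E
```

```text
time: 8.55
position: [0.4756, 0.2744, 0.0504]
tool_rot: [0.41, 3.109, 0.007]
ft_force: [1.3, -0.5, 11.4]
grip_width: 0.006
time: 9.05
position: [0.4695, 0.2761, 0.0504]
tool_rot: [0.409, 3.11, 0.007]
ft_force: [1.2, -0.1, 11.1]
grip_width: 0.007
0.3807090325462755
```

```bash
python3 -m creep '[[[0,0,0,-1,0,0,0],[0,0,0,-4,0,0,0],[0.3,0,0,-20,0,0,0],[0.6,0,0,-45,0,0,0],[0.95,20,0,-55,0,0,0]]]'; python3 -m creep '[[[0.95,17,0,0,0,0,0],[0.95,17,0,0,0,0,0],[0.95,17,0,0,0,0,0],[0.95,17,0,0,0,0,0]]]'
python3 - <<'E'
from h import *
im,p=pic("wrist","w4.png"); s=ctrl.get_state(); print(s["position"],s["tool_rot"],s["position"][:2]@[.965,-.262],s["ft_force"]);print(p["pose"].round(4).tolist())
pic("top","t4.png")
E
```

```text
time: 9.55
position: [0.4501, 0.279, 0.1045]
tool_rot: [0.415, 3.111, 0.002]
ft_force: [-0.5, 0.2, 1.2]
grip_width: 0.196
time: 9.95
position: [0.4316, 0.2835, 0.1023]
tool_rot: [0.411, 3.114, -0.001]
ft_force: [0.9, -0.3, 0.0]
grip_width: 0.562
[0.43164985 0.2834856  0.10229077] [ 4.11764925e-01  3.11438428e+00 -1.00223462e-03] 0.34226888294467894 [0.0383935  1.21170825 0.11004446]
[[0.2588, 0.9371, 0.2342, 0.3685], [0.9659, -0.2509, -0.0632, 0.3011], [-0.0005, 0.2426, -0.9701, 0.264], [0.0, 0.0, 0.0, 1.0]]
```

View pics/w4.png

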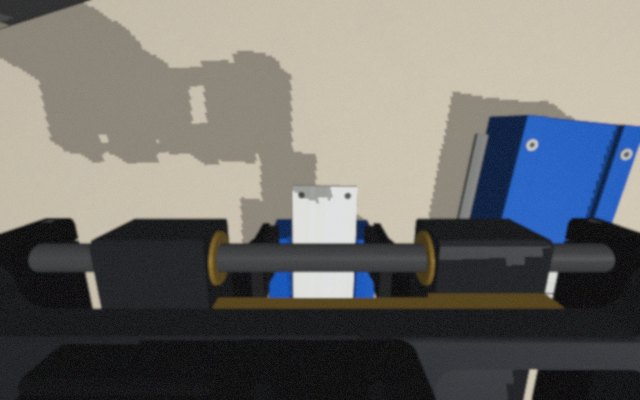

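The plate front is at v≈186 (u 293–357) and the lip corners are at about (278,221) and (372,221). It lies centred between the opening fingers.

```bash
python3 - <<'E'
from h import *
R=Ro.from_rotvec(ctrl.get_state()["tool_rot"]).as_matrix(); t=ctrl.get_state()["position"]
q=cast("wrist",[(293,186),(357,186),(278,221),(372,221),(292,240),(356,240),(292,285),(355,285)],.05)
print(((q-t)@R*1000).round(1).tolist())
b=cv2.imread("pics/t4.png"); g=cv2.cvtColor(b,cv2.COLOR_BGR2HSV)
m=cv2.inRange(g,(105,120,60),(130,255,255)); print(t)
E
```

```text
[[21.1, -19.8, 52.3], [21.1, 26.6, 52.3], [-5.6, -31.6, 52.3], [-5.5, 38.6, 52.3], [-20.8, -21.5, 52.3], [-20.7, 27.1, 52.3], [-58.7, -22.3, 52.3], [-58.6, 27.4, 52.3]]
[0.43156323 0.28350745 0.10228095]
```

```bash
python3 -m creep '[[[0.95,-2,3,0,0,0,0],[0.95,-2,3,0,0,0,0],[0.95,-2,3,0,0,0,0],[0.95,-2,3,5,0,0,0],[0.95,-2,3,10,0,0,0]]]'; python3 -m creep '[[[0.95,0,0,12,0,0,0],[0.95,0,0,25,0,0,0],[0.95,0,0,35,0,0,0],[0.95,0,0,42,0,0,0],[0.95,0,0,42,0,0,0]]]'; python3 -m creep '[[[0.95,0,0,3,0,0,0],[0.95,0,0,3,0,0,0]]]'
```

```text
time: 10.55
position: [0.4337, 0.2865, 0.0923]
tool_rot: [0.41, 3.115, 0.0]
ft_force: [-0.4, 0.6, -0.0]
grip_width: 0.944
time: 11.05
position: [0.4328, 0.2858, 0.0491]
tool_rot: [-0.41, -3.113, 0.003]
ft_force: [0.3, 0.6, -0.0]
grip_width: 0.954
time: 11.25
position: [0.4338, 0.2866, 0.0477]
tool_rot: [0.41, 3.114, 0.0]
ft_force: [-0.1, -1.1, 0.2]
grip_width: 0.948
```

```bash
python3 -m creep '[[[0.95,0,0,2.6,0,0,0],[0.95,0,0,2.6,0,0,0],[0.75,0,0,2.6,0,0,0],[0.65,0,0,2.6,0,0,0],[0.6,0,0,2.6,0,0,0]]]' 5; python3 -m creep '[[[0.55,0,0,0,0,0,0],[0.5,0,0,0,0,0,0],[0.4,0,0,0,0,0,0],[0.4,0,0,0,0,0,0],[0.4,0,0,0,0,0,0]]]'
```

```text
time: 11.75
position: [0.4338, 0.2866, 0.0452]
tool_rot: [0.41, 3.114, 0.0]
ft_force: [0.1, -0.5, 0.9]
grip_width: 0.761
time: 12.25
position: [0.4337, 0.2865, 0.0451]
tool_rot: [0.41, 3.115, 0.0]
ft_force: [-0.0, -0.4, -0.5]
grip_width: 0.554
```

```bash
python3 -m creep '[[[0.3,0,0,0,0,0,0],[0.3,0,0,0,0,0,0],[0.3,0,0,0,0,0,0],[0.3,0,0,0,0,0,0]]]' 40; python3 -m creep '[[[0.3,0,0,-1,0,0,0],[0.3,0,0,-2,0,0,0],[0.3,0,0,-3,0,0,0],[0.3,0,0,-5,0,0,0],[0.3,0,0,-8,0,0,0]]]'; python3 -m creep '[[[0.3,0,0,-4,0,0,0],[0.3,0,0,-10,0,0,0],[0.3,0,0,-17,0,0,0],[0.3,0,0,-24,0,0,0],[0.3,0,0,-28,0,0,0]]]'
python3 - <<'E'
from h import *
a,_=pic("wrist"); b,_=pic("scene"); cv2.imwrite("pics/g.png",np.hstack([cv2.resize(a[130:330,220:420],(400,400)),cv2.resize(b[100:250,200:350],(400,400))]))
print(ctrl.get_state()["position"],ctrl.get_state()["grip_width"])
E
```

```text
time: 12.65
position: [0.4337, 0.2865, 0.0451]
tool_rot: [0.41, 3.115, 0.0]
ft_force: [0.6, 0.3, 0.7]
grip_width: 0.539
time: 13.15
position: [0.4335, 0.2864, 0.0531]
tool_rot: [-0.41, -3.115, 0.0]
ft_force: [-0.3, 0.2, -0.4]
grip_width: 0.54
time: 13.65
position: [0.4341, 0.2868, 0.0822]
tool_rot: [0.41, 3.114, 0.002]
ft_force: [-0.9, -0.3, 0.1]
grip_width: 0.54
[0.43418189 0.28692176 0.08201948] 0.5400554602020182
```

View pics/g.png

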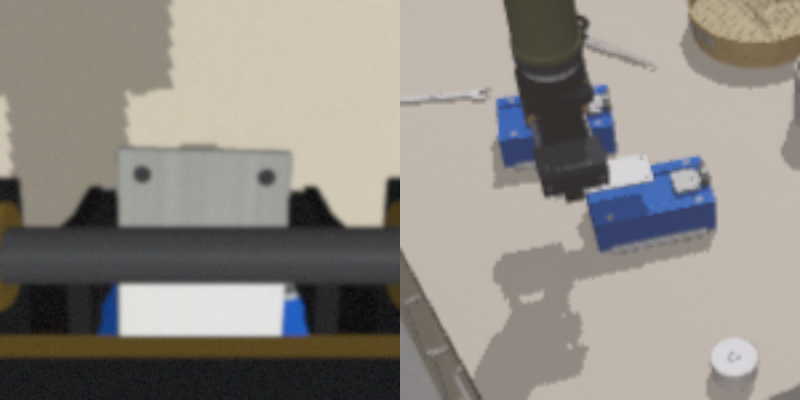

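The plate is pinched at both long edges (opening 0.54 ≈ 47 mm) and held level just above the holder. Next I carry it to the tray, centre about (0.512, -0.234).

```bash
python3 -m creep '[[[0.3,0,0,-10,0,0,0],[0.3,0,0,-25,0,0,0],[0.3,0,0,-45,0,0,0],[0.3,0,0,-65,0,0,0],[0.3,-5,-10,-80,0,0,0]]]'; python3 -m creep '[[[0.3,-7,-20,-5,0,0,0],[0.3,-16,-45,-8,0,0,0],[0.3,-26,-74,-8,0,0,0],[0.3,-36,-103,-8,0,0,0],[0.3,-46,-132,-8,0,0,0]]]'; python3 -m creep '[[[0.3,-11,-30,0,0,0,0],[0.3,-22,-60,0,0,0,0],[0.3,-33,-90,0,0,0,0],[0.3,-44,-120,0,0,0,0],[0.3,-55,-150,0,0,0,0]]]'; python3 -m creep '[[[0.3,-11,-30,0,0,0,0],[0.3,-22,-60,0,0,0,0],[0.3,-33,-90,0,0,0,0],[0.3,-44,-120,0,0,0,0],[0.3,-53,-145,0,0,0,0]]]'; python3 -m creep '[[[0.3,-7,-22,0,0,0,0],[0.3,-12,-38,0,0,0,0],[0.3,-14,-46,0,0,0,0],[0.3,-14,-46,0,0,0,0],[0.3,-14,-46,0,0,0,0]]]'
python3 - <<'E'
from h import *
a,_=pic("wrist"); b,_=pic("scene"); c,p=pic("top"); cv2.imwrite("pics/t6.png",np.hstack([a[:,:][0:400,120:520],b[200:400,280:480].repeat(2,0).repeat(2,1)]))
cv2.imwrite("pics/t6top.png",c)
print(ctrl.get_state()["position"],ctrl.get_state()["grip_width"])
E
```

```text
time: 14.25
position: [0.4358, 0.2769, 0.1627]
tool_rot: [0.406, 3.115, 0.002]
ft_force: [0.9, -0.4, -0.9]
grip_width: 0.537
time: 14.75
position: [0.446, 0.1339, 0.1693]
tool_rot: [-0.411, -3.114, 0.0]
ft_force: [0.7, -0.0, -0.8]
grip_width: 0.534
time: 15.25
position: [0.46, -0.0252, 0.1693]
tool_rot: [-0.411, -3.114, -0.001]
ft_force: [0.7, 0.7, -1.0]
grip_width: 0.537
time: 15.75
position: [0.4733, -0.1795, 0.1694]
tool_rot: [0.413, 3.114, -0.0]
ft_force: [0.3, 0.3, -0.3]
grip_width: 0.539
time: 16.25
position: [0.4756, -0.2241, 0.169]
tool_rot: [-0.409, -3.114, -0.001]
ft_force: [-0.3, 0.3, -0.3]
grip_width: 0.541
[ 0.47594056 -0.22358808  0.16900097] 0.5344963609600263
```

View pics/t6.png

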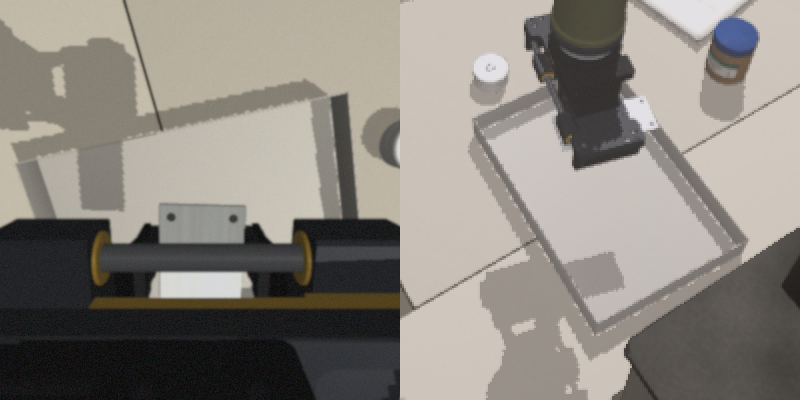

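The plate is held over the tray. In the wrist picture the near tray wall runs from about (138,160) to (450,97). I check that against the earlier tray estimate.

```bash
python3 - <<'E'
from h import *
print(cast("wrist",[(138,160),(464,95),(282,204),(365,206)],.04).round(3).tolist())
t=ctrl.get_state()["position"]; print(cast("wrist",[(279,204),(365,206)],t[2]+.003).round(3).tolist())
# plate corners predicted and tray frame
R=Ro.from_rotvec(ctrl.get_state()["tool_rot"]).as_matrix()
P=np.array([[23,-24,0],[23,24,0],[-97,24,0],[-97,-24,0]])/1000@R.T+t; print(P[:,:2].round(3).tolist())
E
```

```text
[[0.401, -0.386, 0.04], [0.422, -0.073, 0.04], [0.479, -0.264, 0.04], [0.502, -0.184, 0.04]]
[[0.448, -0.239, 0.172], [0.462, -0.194, 0.172]]
[[0.448, -0.241], [0.46, -0.194], [0.576, -0.225], [0.564, -0.272]]
```

```bash
python3 -m creep '[[[0.3,0,0,15,0,0,0],[0.3,0,0,45,0,0,0],[0.3,0,0,75,0,0,0],[0.3,0,0,105,0,0,0],[0.3,0,0,130,0,0,0]]]'; python3 -m creep '[[[0.3,0,0,10,0,0,0],[0.3,0,0,18,0,0,0],[0.3,0,0,22,0,0,0],[0.3,0,0,24,0,0,0],[0.3,0,0,24,0,0,0]]]'; python3 -m creep '[[[0.3,0,0,1,0,0,0],[0.3,0,0,2,0,0,0],[0.3,0,0,3,0,0,0],[0.3,0,0,4,0,0,0],[0.3,0,0,4,0,0,0]]]'
```

```text
time: 16.9
position: [0.4747, -0.2238, 0.0364]
tool_rot: [-0.409, -3.113, -0.001]
ft_force: [-0.2, 0.2, -0.6]
grip_width: 0.542
time: 17.4
position: [0.4764, -0.225, 0.0156]
tool_rot: [0.41, 3.113, 0.0]
ft_force: [-0.2, 0.6, -1.2]
grip_width: 0.537
time: 17.9
position: [0.4757, -0.2247, 0.0109]
tool_rot: [-0.41, -3.115, -0.0]
ft_force: [-0.4, -0.8, -0.7]
grip_width: 0.535
```

```bash
python3 -m creep '[[[0.3,0,0,1,0,0,0],[0.3,0,0,2,0,0,0],[0.3,0,0,3,0,0,0],[0.3,0,0,4,0,0,0],[0.3,0,0,4,0,0,0]]]'; python3 -m creep '[[[0.3,0,0,1,0,0,0],[0.3,0,0,2,0,0,0],[0.3,0,0,2,0,0,0]]]';  python3 -m creep '[[[0.3,0,0,1,0,0,0],[0.3,0,0,1,0,0,0]]]'
```

```text
time: 18.4
position: [0.4757, -0.2248, 0.0069]
tool_rot: [-0.41, -3.114, -0.0]
ft_force: [-0.1, -0.4, -0.8]
grip_width: 0.538
time: 18.7
position: [0.4757, -0.2247, 0.0049]
tool_rot: [-0.41, -3.115, -0.0]
ft_force: [0.3, 0.3, 0.1]
grip_width: 0.539
time: 18.9
position: [0.4757, -0.2248, 0.0039]
tool_rot: [-0.41, -3.115, -0.0]
ft_force: [-0.1, 0.0, -0.6]
grip_width: 0.534
```

```bash
python3 -m creep '[[[0.3,0,0,0.7,0,0,0],[0.3,0,0,0.7,0,0,0]]]'; python3 -m creep '[[[0.3,0,0,0.5,0,0,0],[0.3,0,0,0.5,0,0,0]]]'; python3 -m creep '[[[0.3,0,0,0.4,0,0,0],[0.3,0,0,0.4,0,0,0]]]'
```

```text
time: 19.1
position: [0.4758, -0.2248, 0.0033]
tool_rot: [-0.41, -3.115, -0.0]
ft_force: [0.3, 0.2, -0.4]
grip_width: 0.538
time: 19.3
position: [0.4757, -0.2248, 0.0028]
tool_rot: [-0.41, -3.115, -0.0]
ft_force: [0.3, 0.2, -0.6]
grip_width: 0.538
time: 19.5
position: [0.4758, -0.2248, 0.0026]
tool_rot: [0.41, 3.115, 0.0]
ft_force: [-1.2, 0.4, 1.6]
grip_width: 0.537
```

```bash
python3 -m creep '[[[0.3,0,0,-0.3,0,0,0],[0.3,0,0,-0.3,0,0,0],[0.3,0,0,-0.3,0,0,0]]]' 3; python3 -m creep '[[[0.56,0,0,0,0,0,0],[0.58,0,0,0,0,0,0],[0.62,0,0,0,0,0,0],[0.7,0,0,0,0,0,0],[0.8,0,0,0,0,0,0]]]'; python3 -m creep '[[[0.8,0,0,0,0,0,0],[0.8,0,0,0,0,0,0],[0.8,0,0,-5,0,0,0],[0.8,0,0,-15,0,0,0],[0.8,0,0,-35,0,0,0]]]'; python3 -m creep '[[[0.8,0,0,-40,0,0,0],[0.8,0,0,-80,0,0,0],[0.8,0,0,-120,0,0,0],[0.8,20,30,-130,0,0,0],[0.8,40,70,-130,0,0,0]]]'; python3 -m creep '[[[0.8,20,40,0,0,0,0],[0.8,50,85,0,0,0,0],[0.8,70,130,0,0,0,0],[0.8,80,170,0,0,0,0],[0.8,90,200,0,0,0,0]]]';  python3 -m creep '[[[0.8,5,40,0,0,0,0],[0.8,10,80,0,0,0,0],[0.8,10,100,0,0,0,0],[0.8,10,100,0,0,0,0],[0.8,10,100,0,0,0,0]]]'
python3 - <<'E'
from h import *
b,_=pic("scene","s9.png"); c,p=pic("top","t9.png"); o=cv2.imread("pics/top0.png"); x=slice(130,280);y=slice(230,530)
cv2.imwrite("pics/end.png",cv2.resize(np.vstack([o[x,y],c[x,y]]),(600,600),interpolation=2))
E
```

```text
time: 19.8
position: [0.4758, -0.2248, 0.0027]
tool_rot: [0.41, 3.115, -0.0]
ft_force: [0.2, -0.6, 0.1]
grip_width: 0.553
time: 20.3
position: [0.4758, -0.2248, 0.0027]
tool_rot: [0.41, 3.115, 0.0]
ft_force: [-0.4, 0.3, 0.5]
grip_width: 0.719
time: 20.8
position: [0.4748, -0.2246, 0.0377]
tool_rot: [-0.41, -3.112, -0.0]
ft_force: [-0.0, -0.4, 0.0]
grip_width: 0.799
time: 21.3
position: [0.4564, -0.149, 0.1711]
tool_rot: [0.418, 3.107, -0.0]
ft_force: [1.9, 0.9, 0.3]
grip_width: 0.799
time: 21.8
position: [0.4198, 0.0725, 0.1689]
tool_rot: [0.406, 3.113, 0.003]
ft_force: [0.4, 0.1, -0.1]
grip_width: 0.8
time: 22.3
position: [0.4365, 0.1675, 0.1679]
tool_rot: [0.411, 3.114, -0.002]
ft_force: [-0.3, 0.0, -0.2]
grip_width: 0.798
```

View pics/end.png

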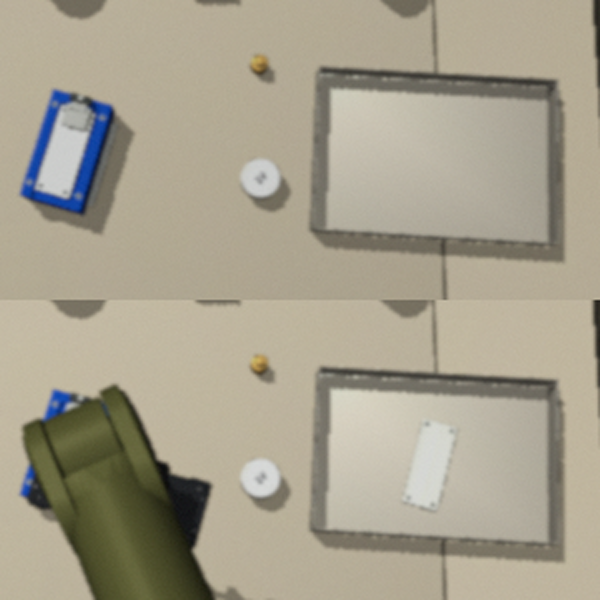

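View pics/s9.png

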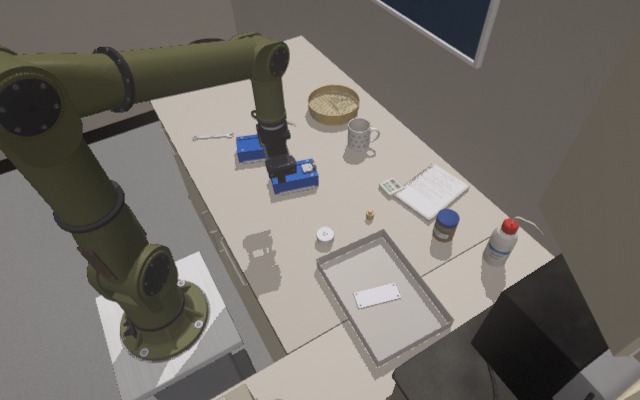

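The plate lies flat in the tray, at about (430,465) in the stacked picture. The tray, tin and weight are where they were, the holder is empty, and the robot is clear at z = 0.17.

```bash
python3 - <<'E'
from bench import ctrl
s=ctrl.get_state(); print(s["time"],s["ft_force"],abs(s["qd"]).max()); print(ctrl.close_job())
E
```

```text
22.4 [-0.24298986  0.317335   -0.76172532] 0.006242128099966739
the job is handed in; nothing more can be done
None
```

The shim plate is out of the holder and lying flat in the middle of the tray, and I handed the job in at 22.4 s.

- **Sliding:** I pressed the closed fingers on the plate's middle, mostly at about 10 N (highest reading 11.4 N, taken at the end of each move). The plate came out about 40 mm past the lip, still level on the holder.
- **Lifting and placing:** I pinched it by its long edges at 40 N and carried it level to the tray. I lowered it until the fingertips just touched the floor (1.6 N), then opened gently, so the plate dropped about 1 mm at most.
- **Last checks:** the final top and scene pictures show the plate flat in the tray. By eye, the tray, tin and weight look unmoved from the first picture. The arm was at rest with its tip about 0.17 m above the worktop, with no contact force.
- **Disagreements:** one wrist view put the lip about 14 mm nearer the front because the fingers hid its corners, so I kept the earlier lip measurement. My tray corners read by eye came out 12 mm long in x, which left ample room. In one early stretch of the slide the pressing force fell to about 5 N; I pressed a little more and the plate then moved without visible slip.

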